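# Put the balance weights back in their tray

## Robot

A 6-joint arm with a two-finger parallel gripper is mounted at the origin on a cart in front of the work surface, level with it; the furniture and walls round the work are solid. World frame = base frame: x ahead of the robot, y to its left, z up, the work surface at z = 0. Lengths are in mm, angles in rad, forces in N, time in s.
With the tool pointing down it reaches from about 275 to 1000 mm from the base axis. Payload 8.4 kg.
Tool frame: the origin (TCP) lies between the finger pads; the fingertips stand 22 mm ahead of it and the grasp point (between the pads) lies 3 mm ahead of it; x points along the fingers, z is the direction in which the jaws open and shut, and the axes are right-handed (so a half turn about x gives the same grasp; the last joint's range is limited). The gripper opens to 85 mm and grips with 20 to 120 N. Pads are 22 mm wide; open, the fingers measure 114 mm over their backs; the gripper's body (76 mm by 85 mm) begins 54 mm behind the grasp point. The pads swing forward as they close: fully open they stand 13 mm farther back than shut.
Start: joints at [-1.326, 0.353, 1.633, -0, 1.155, -0.002], TCP at [152.687, -606.065, 229.381] pointing down, gripper open.
Joint ranges: [-2.63, 2.63], [-0.92, 2.1], [0.06, 2.66], [-1.3, 4.44], [0, 2.69], [-3.02, 3.02]. Speed limits (rad/s): [2.22, 2.22, 2.79, 3.14, 3.14, 3.14].

## Interface

Orientations are given as a unit quaternion [x, y, z, w].
In Python, from rig import ctrl gives the robot as it stands.
- The arm moves only by the shell command python3 -m pendant 'ROWS'. ROWS is a JSON object of lists of equal length, an entry for each row: "delta_rot": the turn, a rotation vector about the tool's x, y, z in rad, a list of three; "translation": the shift along the tool's x, y, z in mm, a list of three; "grip": the closure, from 0 (fully open) to 1 (shut). A call has 1 to 20 rows; each row shifts and turns the commanded pose from where the row before left it, along the tool's axes as they then stand; what a row does not reach is not made up. A row lasts 1/12 s, in which the tool goes at most 41.7 mm and 7.16 degrees, less where a joint would pass 70% of its speed; a pose out of reach is approached as far as the arm can. A call is refused whole if a number of a shift passes 41.7 or a number of a turn 0.125, either way. A call with a gripper value outside its range is refused whole. The fingers move at their own pace and stop on an object; the grip force is fixed at half the most. Time passes only in rows, so rows that do not move let the fingers close. It gives the time, the measured TCP pose, the force and the opening at its end, in the units of the state.
- ctrl.get_obs(): the state, without advancing time (a new reading comes with each control period).
- ctrl.get_image(name): name is "scene" or "top"; returns a dict with "img" (384x512x3 uint8, red, green, blue), "z_map" (384x512 float32, mm along the optical axis (not along the pixel's ray), 0 where there is no reading), "intrinsics" (3x3 intrinsics, pixels), "R" (3x3) and "t" (3): a world point X has camera coordinates R X + t. Camera axes: x right, y down, z forward; pixel columns grow to the right and rows downward; lengths in mm; the calibration is good to about 2 mm. A picture is of the moment at which its call begins.
- ctrl.close_job(): hands the job in, once; it reports no verdict.
The state is a dict: "time_s": time; "joints": joint angles; "dq": joint speeds; "joint_efforts": joint torques, N m; "ee_pos": TCP position; "orientation": TCP orientation; "force": force on the tool from outside, world axes, zero at the start; "moment": the same for the moment, N m; "finger_gap": finger opening in mm.
Only numpy, scipy, OpenCV 4.12 (cv2) and the standard library are available. Lean on these libraries where they do the work, as an engineer would, in place of code of your own. Each camera call takes 0.05 s, during which the arm holds its last target. There are 200 camera calls.

## Task

Put the four brass balance weights that stand about the table back in the wooden tray, each upright in the well of its own size: the largest weight in the widest well, the next in the next widest, and so on. Set each one down rather than dropping it, and leave the petri dish of seed standing where it is.

Things in the scene. Friction and masses are not known exactly. Their poses are not given: they have to be found in the camera images.
- w27_mid (a point): The smallest of the four brass balance weights: a round upright weight, 27 mm in diameter and 30 mm high with a small knob on top, 200 g. Its sides are straight and upright for the lowest 16 mm (grip there; it tapers above). The point lies on its axis, half-way up (15 mm above its foot), z up.
- w34_mid (a point): The second smallest of the four brass balance weights: a round upright weight, 34 mm in diameter and 38 mm high with a small knob on top, 300 g. Its sides are straight and upright for the lowest 21 mm (grip there; it tapers above). The point lies on its axis, half-way up (19 mm above its foot), z up.
- w41_mid (a point): The second largest of the four brass balance weights: a round upright weight, 41 mm in diameter and 46 mm high with a small knob on top, 400 g. Its sides are straight and upright for the lowest 26 mm (grip there; it tapers above). The point lies on its axis, half-way up (23 mm above its foot), z up.
- w49_mid (a point): The largest of the four brass balance weights: a round upright weight, 49 mm in diameter and 54 mm high with a small knob on top, 600 g. Its sides are straight and upright for the lowest 30 mm (grip there; it tapers above). The point lies on its axis, half-way up (27 mm above its foot), z up.
- well27: The well for the smallest weight: a light wooden insert 75 x 75 x 9 mm, fixed in the tray, with a round recess 43 mm in diameter and 3 mm deep in its top, grey on its floor. Origin at the centre of the insert's underside, 14 mm above the table, z up, x and y along its sides; the recess floor is 6 mm and the rim 9 mm above the origin (20 and 23 mm above the table).
- well34: The well for the second smallest weight: a light wooden insert 75 x 75 x 9 mm, fixed in the tray, with a round recess 51 mm in diameter and 3 mm deep in its top, grey on its floor. Origin at the centre of the insert's underside, 14 mm above the table, z up, x and y along its sides; the recess floor is 6 mm and the rim 9 mm above the origin (20 and 23 mm above the table).
- well41: The well for the second largest weight: a light wooden insert 75 x 75 x 9 mm, fixed in the tray, with a round recess 58 mm in diameter and 3 mm deep in its top, grey on its floor. Origin at the centre of the insert's underside, 14 mm above the table, z up, x and y along its sides; the recess floor is 6 mm and the rim 9 mm above the origin (20 and 23 mm above the table).
- well49: The well for the largest weight: a light wooden insert 75 x 75 x 9 mm, fixed in the tray, with a round recess 66 mm in diameter and 3 mm deep in its top, grey on its floor. Origin at the centre of the insert's underside, 14 mm above the table, z up, x and y along its sides; the recess floor is 6 mm and the rim 9 mm above the origin (20 and 23 mm above the table).
- tray: Dark wooden tray 166 x 166 mm, its outer lip 19 mm high, fixed on the table; it carries the four inserts two by two, 76 mm apart between centres; which insert is where in it differs from start to start. Origin at the centre of its underside on the table, x and y along its sides, z up.
- dish_mid (a point): Clear round petri dish with counted seed in it, 90 mm in diameter and 15 mm high, standing loose on the table among the weights. The point lies on its axis, half-way up (7.5 mm above the table).
Not all that is in view belongs to the job. Leave any black or red look-alike of the part that bears w41_mid alone.

How it is judged:
By the outcome, as a careful person would: the job done as asked, in the order asked, and still so for the second after the job is handed in, with the robot touching nothing.
It also fails if it takes over 99 s, if anything falls off the work surface, if the arm or the gripper's body presses on something with over 40 N, if the wrist force passes 120 N, or if a joint passes its speed limit or range.

## Working session

There is one attempt and no reset: what is moved stays moved. The work goes in short steps, Python scripts to look and compute and a shell command to move; the robot and the scene stay as the last step left them, time stands still between calls to the robot, and variables do not carry over. Pictures are saved under pics/ and viewed, about 12 in all and at most 16, crops included, and the job is handed in when it is done.

```bash
mkdir -p pics; ls; python3 - <<'E'
from rig import ctrl
import cv2,pickle
o=ctrl.get_obs();print({k:o[k] for k in('time_s','ee_pos','orientation','force','finger_gap')})
d={n:ctrl.get_image(n) for n in('scene','top')}
pickle.dump(d,open('v0.pkl','wb'))
for n in d:
    cv2.imwrite(f'pics/{n}0.png',cv2.resize(d[n]['img'][:,:,::-1],(800,600),interpolation=cv2.INTER_CUBIC)); print(n,d[n]['R'],d[n]['t'],d[n]['intrinsics'])
E
```

```text
pics
{'time_s': 0.0, 'ee_pos': array([ 152.56920848, -605.58909726,  228.66949503]), 'orientation': array([ 0.43496137,  0.55811909, -0.43435102,  0.55736064]), 'force': array([-0.22065658,  0.28443084, -0.07710379]), 'finger_gap': 85.41333405871295}
scene [[-0.54135123 -0.84051657  0.02169652]
 [-0.50540681  0.30467807 -0.8073012 ]
 [ 0.67193959 -0.44799907 -0.58974064]] [296.39875135 304.01572313 865.76799712] [[419.21824522   0.         253.97937431]
 [  0.         419.21824522 191.55172277]
 [  0.           0.           1.        ]]
top [[-0.00431565 -0.99998131  0.00433027]
 [-0.99249034  0.00375387 -0.12226541]
 [ 0.12224687 -0.00482541 -0.99248799]] [   9.23403852  506.21275879 1376.32914101] [[451.99391845   0.         251.45418177]
 [  0.         451.99391845 194.56465546]
 [  0.           0.           1.        ]]
```

View pics/top0.png

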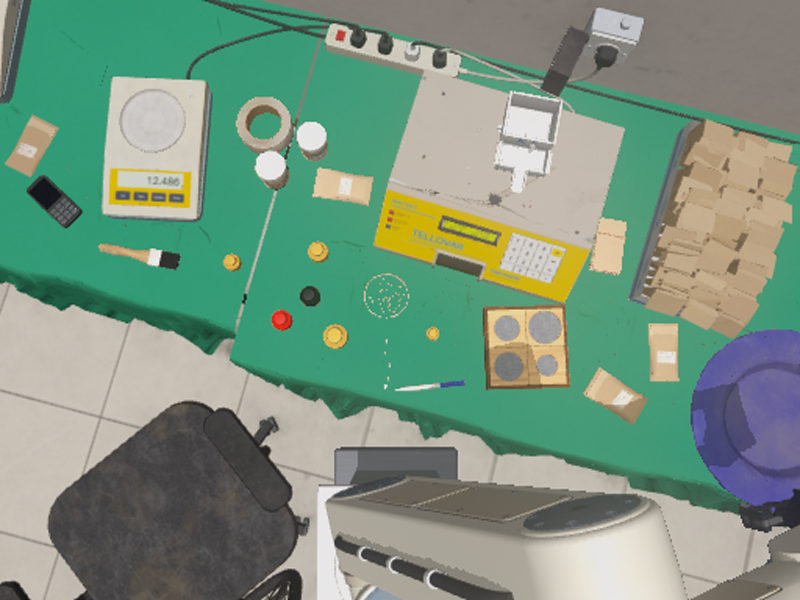

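View pics/scene0.png

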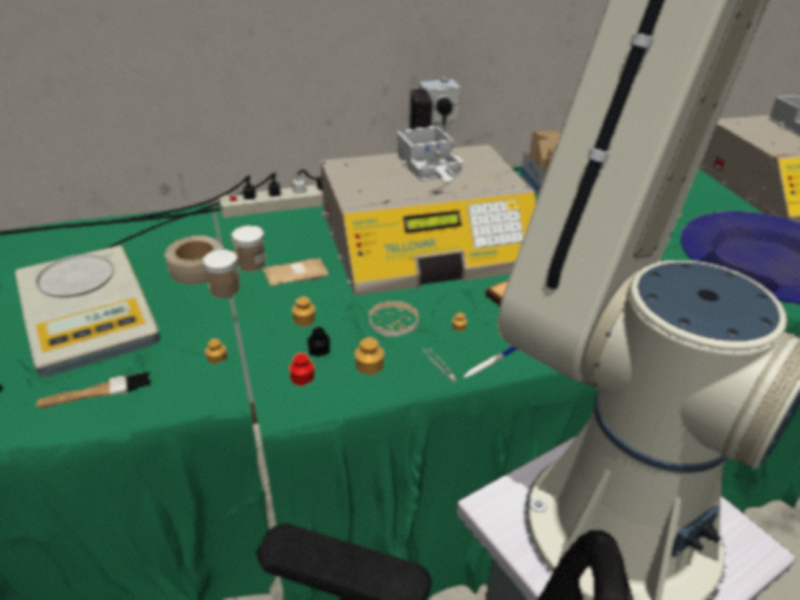

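The top view at 800x600 shows four brass weights at (335,336), (318,251), (232,261) and (433,333). The black look-alike is at (310,296) and the red one at (281,320). The dish is at (386,296) and the tray at (527,347). I'll enlarge and measure.

```bash
cat > h.py <<'E'
import numpy as np,cv2
from rig import ctrl
def world(d):
    K,R,t=d['intrinsics'],d['R'],d['t'];z=d['z_map']
    v,u=np.mgrid[:384,:512]
    P=np.stack([(u-K[0,2])/K[0,0]*z,(v-K[1,2])/K[1,1]*z,z],-1)
    return (P-t)@R
def plane(d,u,v,h):  # pixel -> world at height h
    K,R,t=d['intrinsics'],d['R'],d['t']
    r=R.T@np.linalg.solve(K,[u,v,1]);c=-R.T@t
    return c+r*(h-c[2])/r[2]
def brass(d,W,zmin=4):
    hsv=cv2.cvtColor(d['img'],cv2.COLOR_RGB2HSV)
    m=(cv2.inRange(hsv,(12,110,60),(32,255,255))>0)&(W[...,2]>zmin)&(W[...,2]<120)
    return m
E
python3 - <<'E'
from h import *
import pickle
d=pickle.load(open('v0.pkl','rb'))
for n in d:
    I=d[n];W=world(I);m=brass(I,W).astype(np.uint8)
    k,l,s,c=cv2.connectedComponentsWithStats(m)
    for i in range(1,k):
        if 8<s[i,4]<1500:
            p=W[l==i]; z1=np.percentile(p[:,2],97); q=p[p[:,2]>z1-8]
            print(n,c[i].round(1),s[i].tolist(),'zmax',z1.round(1),'topxy',q.mean(0).round(1),'ext',np.ptp(p,axis=0).round(0))
I=d['top'];im=I['img'][:,:,::-1]
a=cv2.resize(im[145:260,135:290],None,fx=5,fy=5,interpolation=cv2.INTER_CUBIC)
b=cv2.resize(im[190:255,300:375],None,fx=8,fy=8,interpolation=cv2.INTER_CUBIC)
cv2.imwrite('pics/a.png',a);cv2.imwrite('pics/b.png',b)
W=world(I)
print('table z',np.median(W[160:180,260:290,2]), 'tray', np.median(W[200:240,320:355,2]))
E
```

```text
scene [506.3 122.2] [499, 108, 13, 31, 304] zmax 118.8 topxy [ 404.  -979.1  115.9] ext [76. 77. 83.]
scene [335.7 138. ] [331, 131, 11, 19, 92] zmax 119.5 topxy [ 581.5 -330.2  116.2] ext [34. 43. 42.]
scene [123.2 159.8] [113, 155, 22, 11, 166] zmax 45.0 topxy [911.8 263.4  41.5] ext [39. 62. 39.]
scene [318.3 185.3] [312, 181, 12, 11, 69] zmax 27.1 topxy [ 485.6 -190.4   24.2] ext [41. 42. 11.]
scene [ 57.1 210. ] [23, 191, 70, 34, 592] zmax 51.2 topxy [737.5 498.1  46.3] ext [ 78. 165.  15.]
scene [193.8 199.1] [187, 190, 14, 19, 199] zmax 49.0 topxy [615.8 160.6  46.7] ext [71. 55. 45.]
scene [293.6 205.8] [290, 200, 9, 12, 76] zmax 33.6 topxy [450.3 -70.   31.4] ext [31. 41. 29.]
scene [137.6 224.5] [131, 217, 14, 15, 148] zmax 41.1 topxy [595.9 334.5  39.1] ext [60. 36. 37.]
scene [235.9 227.8] [227, 216, 19, 24, 332] zmax 57.0 topxy [443.3 125.2  55.2] ext [82. 67. 54.]
scene [ 47.9 252.7] [25, 246, 44, 14, 196] zmax 17.8 topxy [617.2 554.   14.4] ext [32. 98. 10.]
top [ 95.7 121.7] [70, 108, 53, 25, 577] zmax 51.8 topxy [751.9 493.   47.5] ext [ 78. 167.  23.]
top [300.2 147.6] [284, 141, 34, 14, 168] zmax 118.8 topxy [ 638.  -139.1  114.7] ext [39. 97. 20.]
top [203.2 160.8] [197, 154, 13, 14, 139] zmax 50.9 topxy [615.6 158.7  47. ] ext [40. 38. 46.]
top [148.2 167.6] [143, 162, 11, 12, 98] zmax 42.5 topxy [595.3 333.3  38.6] ext [34. 33. 37.]
top [333.1 227.7] [309, 195, 56, 54, 905] zmax 26.8 topxy [ 397.6 -246.    22.3] ext [166. 168.  24.]
top [214.4 214.9] [207, 207, 16, 16, 196] zmax 57.6 topxy [443.9 122.9  53.4] ext [47. 46. 50.]
top [276.5 213.1] [273, 209, 8, 9, 59] zmax 32.7 topxy [449.8 -71.4  29.4] ext [25. 22. 26.]
table z 5.706838638864488 tray 20.55253453964253
```

View pics/a.png

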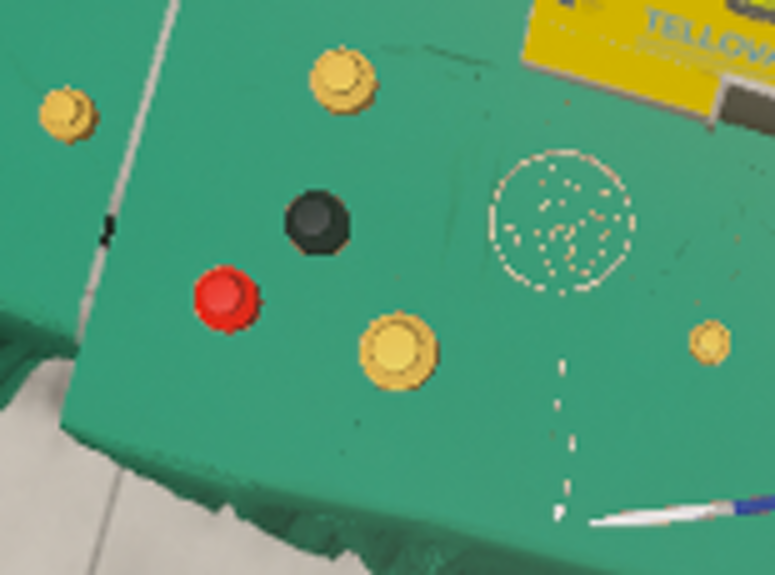

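View pics/b.png

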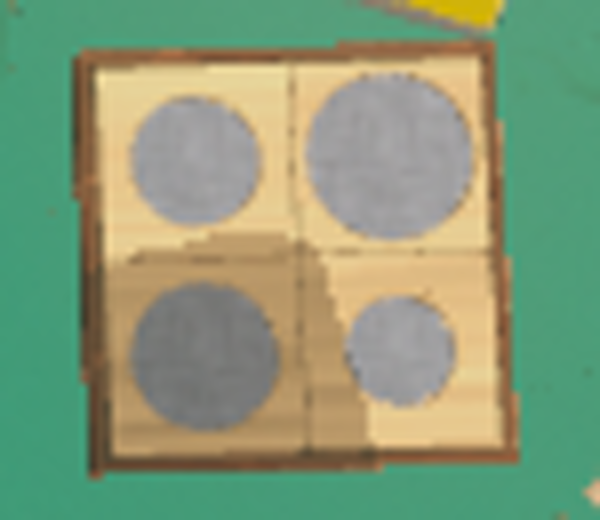

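The crop confirms the identities. The heights agree: (444,123) is the tallest so w49, (616,160) is w41, (596,334) is w34 and (450,-71) is w27. The black look-alike at crop (317,222) and the red one at (227,299) stay put. Wells: UL (196,160) = 34, UR (389,156) = 49, LL (205,356) = 41, LR (401,351) = 27.

```bash
python3 - <<'E'
from h import *
import pickle
from scipy.spatial.transform import Rotation as Ro
d=pickle.load(open('v0.pkl','rb'));I=d['top']
A=lambda x,y:((x+.5)/5-.5+135,(y+.5)/5-.5+145)
B=lambda x,y:((x+.5)/8-.5+300,(y+.5)/8-.5+190)
for n,c,h in [('w49',(397,347),54),('w41',(340,72),46),('w34',(65,105),38),('w27',(709,341),30),('w49base',(399,353),15),('w41base',(344,82),13),('w34base',(70,117),10),('w27base',(711,344),8),('black',(316,222),20),('red',(227,300),20),('dish',(562,222),7)]:
    print(n,plane(I,*A(*c),h).round(1))
for n,c in [('34',(196,160)),('49',(389,156)),('41',(205,356)),('27',(401,351))]:
    print('well',n,plane(I,*B(*c),20).round(1))
W=world(I);p=W.reshape(-1,3)
q=p[(p[:,2]>50)&(p[:,2]<140)&(p[:,0]>380)&(p[:,1]>-450)&(p[:,1]<-50)]
for y in range(-440,-60,30):
    s=q[abs(q[:,1]-y)<15]
    if len(s):i=s[:,0].argmin();print(y,s[i].round(0))
R=Ro.from_quat(ctrl.get_obs()['orientation']).as_matrix();print(R.round(3))
E
```

```text
w49 [444.2 121.6  54. ]
w41 [616.4 158.7  46. ]
w34 [597.7 330.8  38. ]
w27 [449.1 -69.9  30. ]
w49base [443.6 123.4  15. ]
w41base [616.6 159.5  13. ]
w34base [595.2 333.8  10. ]
w27base [449.  -72.5   8. ]
black [525.9 175.6  20. ]
red [476.8 230.7  20. ]
dish [527.   21.1   7. ]
well 34 [ 459.5 -219.8   20. ]
well 49 [ 460.8 -295.3   20. ]
well 41 [ 383.1 -221.4   20. ]
well 27 [ 384.7 -297.7   20. ]
-440 [ 802. -426.  135.]
-410 [ 715. -398.  138.]
-380 [ 623. -368.  136.]
-350 [ 520. -336.   52.]
-320 [ 516. -333.   52.]
-290 [ 526. -299.   51.]
-260 [ 538. -274.   54.]
-230 [ 547. -244.   55.]
-200 [ 554. -207.   51.]
-170 [ 564. -168.   50.]
-140 [ 581. -154.   64.]
-110 [ 589. -125.   50.]
-80 [596. -75.  51.]
[[-0.     0.97   0.244]
 [ 0.001  0.244 -0.97 ]
 [-1.     0.    -0.001]]
```

```bash
python3 -m pendant '{"delta_rot":[[0.123,0,0],[0.123,0,0],[0,0,0]],"translation":[[0,0,0],[0,0,0],[0,0,0]],"grip":[0,0,0]}'
python3 -m pendant '{"delta_rot":[[0,0,0],[0,0,0],[0,0,0],[0,0,0],[0,0,0],[0,0,0],[0,0,0],[0,0,0],[0,0,0],[0,0,0],[0,0,0],[0,0,0],[0,0,0],[0,0,0],[0,0,0],[0,0,0],[0,0,0],[0,0,0],[0,0,0],[0,0,0]],"translation":[[0,8,-20],[0,15,-36],[0,15,-38],[0,15,-38],[0,15,-38],[0,15,-38],[0,15,-38],[0,15,-38],[0,15,-38],[0,15,-38],[0,15,-38],[0,15,-38],[0,15,-38],[0,15,-38],[0,15,-38],[0,15,-38],[0,15,-38],[0,15,-38],[0,15,-38],[0,13,-30]],"grip":[0,0,0,0,0,0,0,0,0,0,0.4,0.4,0.4,0.4,0.4,0.4,0.4,0.4,0.4,0.4]}'
python3 - <<'E'
from h import *
from scipy.spatial.transform import Rotation as Ro
o=ctrl.get_obs();t=o['ee_pos'];print(t,Ro.from_quat(o['orientation']).as_matrix().round(3))
d=ctrl.get_image('scene');W=world(d).reshape(-1,3)
q=W[(np.hypot(W[:,0]-t[0],W[:,1]-t[1])<75)&(W[:,2]>100)&(W[:,2]<260)]
print(len(q),q[q[:,2].argsort()[:12]].round(0))
cv2.imwrite('pics/s1.png',cv2.resize(d['img'][100:290,120:370,::-1],None,fx=3,fy=3,interpolation=cv2.INTER_CUBIC))
E
```

```text
time_s: 0.35
ee_pos: [152.6, -605.8, 229.0]
orientation: [0.501, 0.499, -0.501, 0.499]
force: [-0.4, -0.2, 0.2]
finger_gap: 85.3
time_s: 2.02
ee_pos: [443.5, 129.1, 229.5]
orientation: [0.499, 0.502, -0.498, 0.502]
force: [1.3, -1.3, -0.3]
finger_gap: 51.2
[443.5407765  129.12353498 229.45037988] [[ 0.     1.     0.007]
 [ 0.     0.007 -1.   ]
 [-1.     0.    -0.   ]]
138 [[445. 103. 237.]
 [440. 162. 237.]
 [444. 162. 237.]
 [439. 104. 237.]
 [454. 103. 238.]
 [436. 161. 238.]
 [447. 104. 239.]
 [441. 102. 239.]
 [436. 103. 239.]
 [435. 159. 239.]
 [439. 162. 240.]
 [435.  98. 240.]]
```

View pics/s1.png

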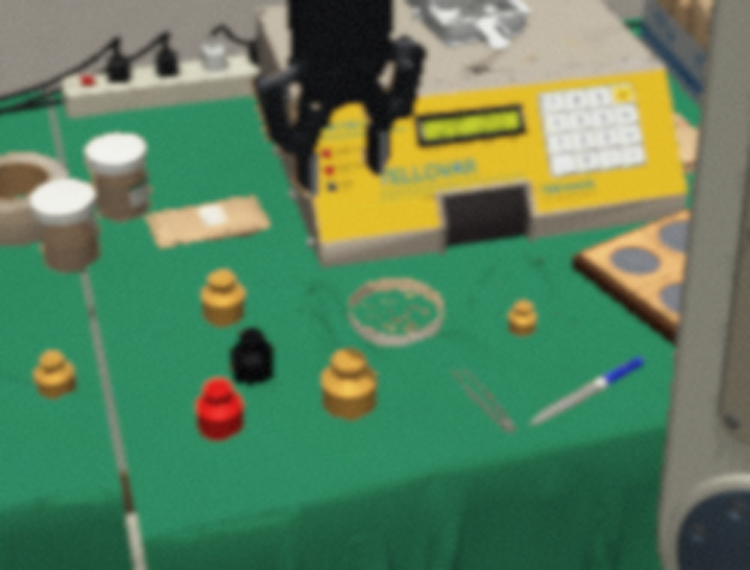

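The gripper hangs over w49, with its fingertips at crop (305,185) and (377,165). I'll work out the tip height from those pixels.

```bash
python3 - <<'E'
from h import *
d=ctrl.get_image('scene');K,R,t=d['intrinsics'],d['R'],d['t'];c=-R.T@t
for x,y in [(305,187),(377,168)]:
    u,v=(x+.5)/3-.5+120,(y+.5)/3-.5+100
    r=R.T@np.linalg.solve(K,[u,v,1]);s=(443-c[0])/r[0];print((c+r*s).round(1))
    a=d['z_map'][int(v)-8:int(v)+4,int(u)-3:int(u)+4];print(a.round(0).astype(int).tolist())
print(ctrl.get_obs()['ee_pos'])
E
```

```text
[443.  161.4 242.9]
[[925, 927, 933, 931, 929, 930, 1247], [929, 932, 931, 930, 929, 931, 1251], [929, 931, 936, 932, 936, 935, 1247], [932, 934, 936, 931, 934, 935, 1247], [931, 935, 937, 932, 935, 937, 1246], [933, 937, 939, 937, 939, 941, 1248], [936, 940, 939, 937, 937, 943, 1256], [935, 942, 942, 938, 940, 940, 1245], [943, 941, 943, 941, 944, 944, 1249], [1338, 942, 943, 945, 944, 943, 1248], [1341, 1317, 952, 946, 946, 945, 1245], [1345, 1325, 1302, 947, 1265, 1252, 1249]]
[443.   97.5 239.8]
[[955, 957, 953, 955, 962, 965, 1266], [960, 953, 958, 956, 966, 966, 1267], [960, 957, 956, 956, 967, 972, 1262], [962, 958, 960, 964, 968, 970, 1267], [966, 959, 961, 967, 968, 971, 1270], [967, 960, 965, 965, 971, 975, 1266], [967, 965, 963, 971, 974, 1269, 1269], [971, 965, 966, 963, 976, 1263, 1266], [968, 966, 968, 966, 1269, 1269, 1269], [972, 968, 973, 972, 1265, 1262, 1262], [975, 971, 970, 971, 1266, 1269, 1267], [973, 972, 1261, 1262, 1264, 1266, 1262]]
[444.85575223 130.09767282 229.45812702]
```

The camera puts the tips about 30 mm higher than the tool data says, so I'll descend part-way and check again.

```bash
python3 -m pendant '{"delta_rot":[[0,0,0],[0,0,0],[0,0,0],[0,0,0],[0,0,0],[0,0,0],[0,0,0],[0,0,0],[0,0,0]],"translation":[[0,0,7.5],[20,0,0],[30,0,0],[30,0,0],[30,0,0],[30,0,0],[20,0,0],[10,0,0],[0,0,0]],"grip":[0,0,0,0,0,0,0,0,0]}'
python3 - <<'E'
from h import *
o=ctrl.get_obs();t=o['ee_pos'];print(t,o['force'])
d=ctrl.get_image('scene');W=world(d).reshape(-1,3)
q=W[(abs(W[:,0]-t[0])<14)&(abs(abs(W[:,1]-t[1])-50)<13)]
q=q[q[:,2]>12];print(np.histogram(q[:,2],range(10,130,5)))
cv2.imwrite('pics/s2.png',cv2.resize(d['img'][130:270,150:330,::-1],None,fx=4,fy=4,interpolation=cv2.INTER_CUBIC))
E
```

```text
time_s: 2.87
ee_pos: [441.2, 116.9, 57.8]
orientation: [-0.498, -0.501, 0.501, -0.5]
force: [0.3, 0.2, 0.3]
finger_gap: 85.4
[441.24099821 116.86797944  57.79442285] [0.32340364 0.16980084 0.34849464]
(array([ 1,  0,  0,  0,  0,  0,  0,  0,  0,  0,  0,  0,  3,  9, 18, 23, 24,
       31, 20, 27, 20, 18, 32]), array([ 10,  15,  20,  25,  30,  35,  40,  45,  50,  55,  60,  65,  70,
        75,  80,  85,  90,  95, 100, 105, 110, 115, 120, 125]))
```

View pics/s2.png

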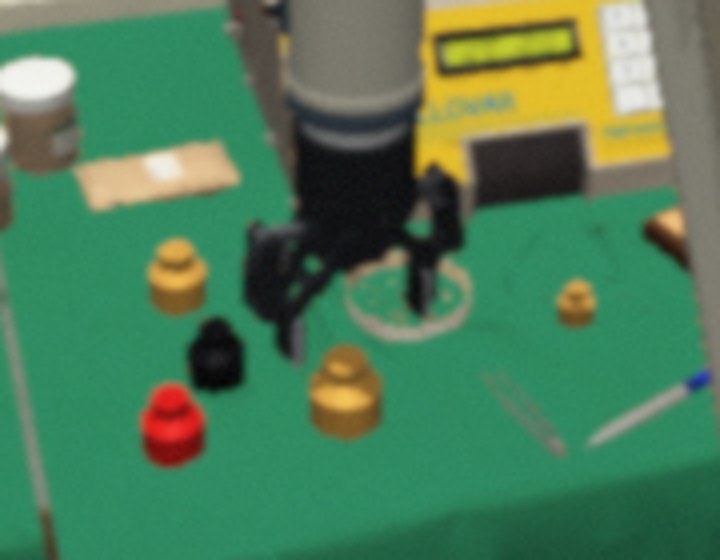

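The open tips are about 12 mm above the TCP reading in the depth map, seen at crop (297,360) and (420,310), still above the weight. I'll compare finger and weight positions in the same camera before going lower.

```bash
cat >> h.py <<'E'
def fingers(d,t):
    W=world(d); hsv=cv2.cvtColor(d['img'],cv2.COLOR_RGB2HSV)
    m=(hsv[...,2]<90)&(np.hypot(W[...,0]-t[0],W[...,1]-t[1])<75)&(abs(W[...,0]-t[0])<30)&(W[...,2]>t[2]-25)&(W[...,2]<t[2]+70)
    k,l,s,c=cv2.connectedComponentsWithStats(m.astype(np.uint8))
    p=W[m]
    for sgn in (1,-1):
        q=p[(p[:,1]-t[1])*sgn>8]
        if len(q):
            z0=np.percentile(q[:,2],3);b=q[q[:,2]<z0+15];print('finger',sgn,'zmin',z0.round(1),'mean',b.mean(0).round(1),'lo',b.min(0).round(0),'hi',b.max(0).round(0))
    b=brass(d,W);q=W[b&(np.hypot(W[...,0]-t[0],W[...,1]-t[1])<45)]
    if len(q):print('weight lo',q.min(0).round(0),'hi',q.max(0).round(0),'top',q[q[:,2]>q[:,2].max()-8].mean(0).round(1))
E
python3 - <<'E'
from h import *
o=ctrl.get_obs();t=o['ee_pos'];print(t,o['joints'].round(3))
fingers(ctrl.get_image('scene'),t);print(ctrl.get_obs()['ee_pos'])
E
```

```text
[442.3475953  117.39155385  59.12303195] [ 0.256  0.353  2.117 -0.     0.674  1.826]
finger 1 zmin 86.6 mean [437.7 169.6  93.4] lo [432. 166.  81.] hi [448. 174. 101.]
finger -1 zmin 81.8 mean [438.9  72.6  88.6] lo [432.  64.  80.] hi [451.  76.  97.]
weight lo [419. 102.   8.] hi [461. 148.  59.] top [442.4 124.8  55.3]
[443.23777992 117.85639561  60.00188288]
```

```bash
python3 -m pendant '{"delta_rot":[[0,0,0],[0,0,0],[0,0,0],[0,0,0],[0,0,0],[0,0,0]],"translation":[[0,1,-5],[10,0,0],[10,0,0],[10,0,0],[5,0,0],[0,0,0]],"grip":[0,0,0,0,0,0]}'
python3 - <<'E'
from h import *
t=ctrl.get_obs()['ee_pos']
d=ctrl.get_image('scene');fingers(d,t)
cv2.imwrite('pics/s3.png',cv2.resize(d['img'][160:270,180:300,::-1],None,fx=5,fy=5,interpolation=cv2.INTER_CUBIC))
E
```

```text
time_s: 3.47
ee_pos: [442.9, 123.4, 22.9]
orientation: [0.499, 0.501, -0.501, 0.5]
force: [-0.2, 0.5, 0.3]
finger_gap: 85.3
finger 1 zmin 53.6 mean [438.6 176.1  60.7] lo [433. 169.  48.] hi [451. 181.  68.]
finger -1 zmin 14.3 mean [426.7 110.3  16.1] lo [424. 107.   8.] hi [430. 114.  24.]
weight lo [421. 100.   8.] hi [463. 148.  59.] top [442.7 124.8  55.4]
```

View pics/s3.png

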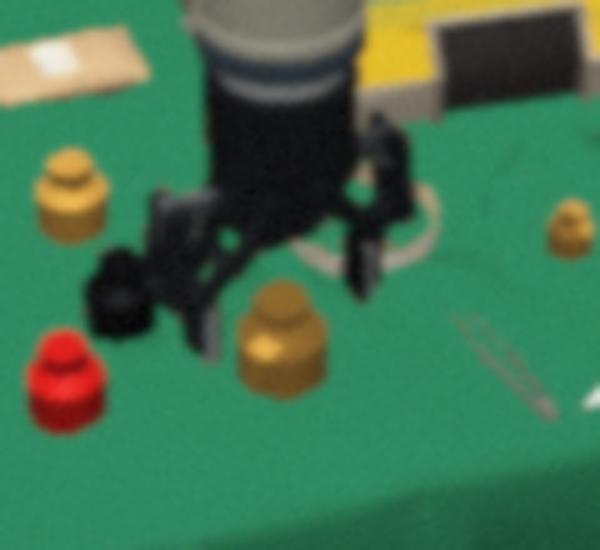

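```bash
python3 - <<'E'
from h import *
d=ctrl.get_image('scene')
for P in [(443,167,0),(443,167,20),(443,167,40),(443,79,0),(443,79,20),(443,79,40),(444,123,0),(444,123,54)]:
    q=d['intrinsics']@(d['R']@np.array(P)+d['t']);q=q[:2]/q[2];print(P,((q-[180,160]+.5)*5-.5).round(0))
E
```

```text
(443, 167, 0) [211. 412.]
(443, 167, 20) [210. 383.]
(443, 167, 40) [209. 354.]
(443, 79, 0) [354. 353.]
(443, 79, 20) [354. 325.]
(443, 79, 40) [355. 296.]
(444, 123, 0) [282. 381.]
(444, 123, 54) [282. 303.]
```

```bash
python3 -m pendant '{"delta_rot":[[0,0,0],[0,0,0],[0,0,0]],"translation":[[4,0,0],[4,0,0],[0,0,0]],"grip":[0,0,0]}'
python3 -m pendant '{"delta_rot":[[0,0,0],[0,0,0],[0,0,0]],"translation":[[4,0,0],[3,0,0],[0,0,0]],"grip":[0,0,0]}'
```

```text
time_s: 3.82
ee_pos: [443.9, 123.6, 15.9]
orientation: [0.5, 0.5, -0.5, 0.5]
force: [-0.2, -1.0, 0.2]
finger_gap: 85.8
time_s: 4.07
ee_pos: [443.8, 123.6, 8.9]
orientation: [0.5, 0.5, -0.5, 0.5]
force: [-0.0, -0.7, 0.2]
finger_gap: 85.5
```

```bash
python3 -m pendant '{"delta_rot":[[0,0,0],[0,0,0],[0,0,0],[0,0,0],[0,0,0]],"translation":[[0,0,0],[0,0,0],[0,0,0],[0,0,0],[0,0,0]],"grip":[0.2,0.3,0.35,0.35,0.35]}'
python3 - <<'E'
from h import *
t=ctrl.get_obs()['ee_pos']
d=ctrl.get_image('scene')
cv2.imwrite('pics/s4.png',cv2.resize(d['img'][160:270,180:300,::-1],None,fx=5,fy=5,interpolation=cv2.INTER_CUBIC))
E
```

```text
time_s: 4.48
ee_pos: [444.2, 123.7, 9.5]
orientation: [0.5, 0.5, -0.5, 0.5]
force: [1.1, 0.3, 1.0]
finger_gap: 55.6
```

View pics/s4.png

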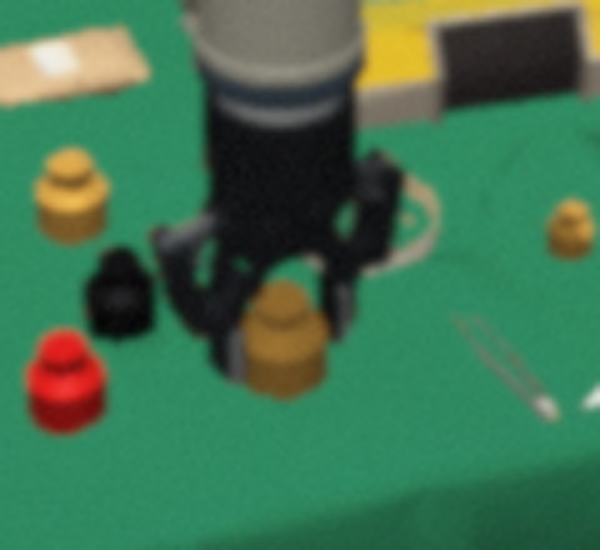

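The tips at crop (235,380) and (338,340) straddle w49 below its shoulder. I'll go down slightly, close and lift a little.

```bash
python3 -m pendant '{"delta_rot":[[0,0,0],[0,0,0],[0,0,0],[0,0,0],[0,0,0],[0,0,0],[0,0,0]],"translation":[[2,0,0],[2,0,0],[0,0,0],[0,0,0],[0,0,0],[0,0,0],[0,0,0]],"grip":[0.35,0.35,0.35,1,1,1,1]}'
python3 -m pendant '{"delta_rot":[[0,0,0],[0,0,0],[0,0,0],[0,0,0]],"translation":[[-8,0,0],[-20,0,0],[-20,0,0],[0,0,0]],"grip":[1,1,1,1]}'
```

```text
time_s: 5.12
ee_pos: [443.9, 123.5, 5.6]
orientation: [0.5, 0.5, -0.5, 0.5]
force: [-1.6, -1.2, 5.0]
finger_gap: 47.3
time_s: 5.45
ee_pos: [445.6, 124.1, 55.9]
orientation: [0.501, 0.5, -0.499, 0.501]
force: [1.6, 0.7, -5.5]
finger_gap: 47.1
```

```bash
python3 -m pendant '{"delta_rot":[[0,0,0],[0,0,0],[0,0,0],[0,0,0],[0,0,0],[0,0,0],[0,0,0],[0,0,0],[0,0,0],[0,0,0],[0,0,0],[0,0,0],[0,0,0],[0,0,0],[0,0,0],[0,0,0],[0,0,0],[0,0,0],[0,0,0],[0,0,0]],"translation":[[-20,0,0],[-30,0,0],[-30,0,0],[-15,0,10],[0,0,25],[0,1,30],[0,1,30],[0,1,30],[0,1,30],[0,1,30],[0,1,30],[0,1,30],[0,1,30],[0,1,30],[0,1,30],[0,1,30],[0,2,30],[0,2,20],[0,2,10],[0,0,0]],"grip":[1,1,1,1,1,1,1,1,1,1,1,1,1,1,1,1,1,1,1,1]}'
python3 -m pendant '{"delta_rot":[[0,0,0],[0,0,0]],"translation":[[0,0,0],[0,0,0]],"grip":[1,1]}'
python3 - <<'E'
from h import *
d=ctrl.get_image('top');o=ctrl.get_obs();print(o['ee_pos'],o['joints'].round(2))
cv2.imwrite('pics/t5.png',cv2.resize(d['img'][130:290,250:410,::-1],None,fx=3.7,fy=3.7,interpolation=cv2.INTER_CUBIC))
E
```

```text
time_s: 7.12
ee_pos: [461.3, -303.0, 147.3]
orientation: [-0.5, -0.5, 0.5, -0.5]
force: [-0.1, 0.3, -5.9]
finger_gap: 47.3
time_s: 7.28
ee_pos: [460.8, -300.0, 147.6]
orientation: [0.5, 0.501, -0.5, 0.5]
force: [-0.8, 0.0, -5.1]
finger_gap: 46.9
[ 460.92476139 -299.88789112  147.80675311] [-0.58  0.33  1.87  0.    0.94  0.99]
```

```bash
python3 -m pendant '{"delta_rot":[[0,0,0],[0,0,0],[0,0,0],[0,0,0],[0,0,0],[0,0,0],[0,0,0],[0,0,0]],"translation":[[0,0,-5],[20,0,0],[25,0,0],[25,0,0],[20,0,0],[10,0,0],[0,0,0],[0,0,0]],"grip":[1,1,1,1,1,1,1,1]}'
python3 - <<'E'
from h import *
o=ctrl.get_obs();t=o['ee_pos'];print(t,o['force'])
d=ctrl.get_image('top')
cv2.imwrite('pics/t5.png',cv2.resize(d['img'][150:260,280:400,::-1],None,fx=5,fy=5,interpolation=cv2.INTER_CUBIC))
E
```

```text
time_s: 8.0
ee_pos: [461.6, -295.8, 48.6]
orientation: [0.5, 0.501, -0.5, 0.5]
force: [0.2, 0.1, -6.7]
finger_gap: 47.1
[ 461.57949553 -295.772971     48.61520016] [ 0.15558386  0.08387691 -6.6520123 ]
```

View pics/t5.png

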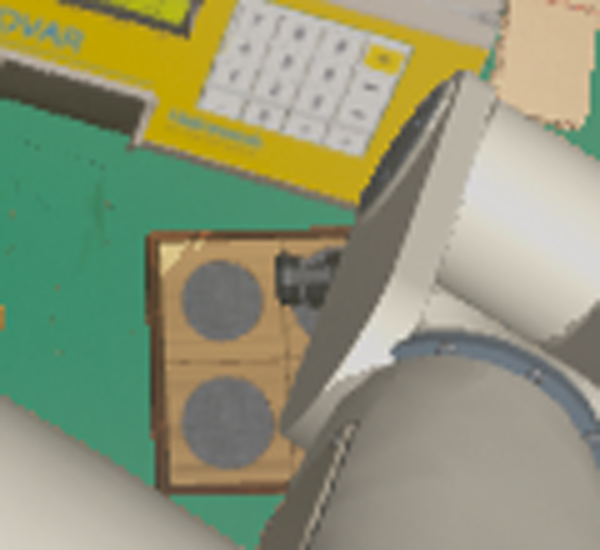

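The wrist hides the weight, but the finger at (300,280) lines up with well49's recess. Lowering.

```bash
python3 -m pendant '{"delta_rot":[[0,0,0],[0,0,0],[0,0,0],[0,0,0],[0,0,0]],"translation":[[8,0,0],[8,0,0],[4,0,0],[0,0,0],[0,0,0]],"grip":[1,1,1,1,1]}'
python3 -m pendant '{"delta_rot":[[0,0,0],[0,0,0],[0,0,0],[0,0,0]],"translation":[[1.0,0,0],[0.5,0,0],[0,0,0],[0,0,0]],"grip":[1,1,1,1]}'
```

```text
time_s: 8.47
ee_pos: [461.2, -296.2, 28.1]
orientation: [0.5, 0.5, -0.5, 0.5]
force: [-0.1, -0.1, -6.2]
finger_gap: 46.8
time_s: 8.8
ee_pos: [461.5, -296.4, 27.0]
orientation: [0.5, 0.5, -0.5, 0.5]
force: [0.8, -0.4, -5.3]
finger_gap: 47.2
```

```bash
python3 -m pendant '{"delta_rot":[[0,0,0],[0,0,0],[0,0,0]],"translation":[[0.8,0,0],[0,0,0],[0,0,0]],"grip":[1,1,1]}'
python3 -m pendant '{"delta_rot":[[0,0,0],[0,0,0],[0,0,0]],"translation":[[0.7,0,0],[0,0,0],[0,0,0]],"grip":[1,1,1]}'
python3 -m pendant '{"delta_rot":[[0,0,0],[0,0,0],[0,0,0]],"translation":[[0.5,0,0],[0,0,0],[0,0,0]],"grip":[1,1,1]}'
```

```text
time_s: 9.05
ee_pos: [461.5, -296.3, 26.1]
orientation: [0.5, 0.5, -0.5, 0.5]
force: [0.6, -0.4, -6.3]
finger_gap: 46.8
time_s: 9.3
ee_pos: [461.6, -296.4, 25.7]
orientation: [0.5, 0.5, -0.5, 0.5]
force: [-1.2, 1.1, -0.7]
finger_gap: 47.0
time_s: 9.55
ee_pos: [461.6, -296.4, 25.6]
orientation: [0.5, 0.5, -0.5, 0.5]
force: [-3.8, 2.6, 6.7]
finger_gap: 47.2
```

```bash
python3 -m pendant '{"delta_rot":[[0,0,0],[0,0,0],[0,0,0],[0,0,0],[0,0,0],[0,0,0],[0,0,0],[0,0,0],[0,0,0],[0,0,0]],"translation":[[-0.5,0,0],[0,0,0],[0,0,0],[0,0,0],[-5,0,0],[-15,0,0],[-30,0,0],[-40,0,0],[-40,0,0],[-40,0,0]],"grip":[1,0.25,0.25,0.25,0.25,0.25,0.25,0.25,0.25,0.25]}'
python3 -m pendant '{"delta_rot":[[0,0,0],[0,0,0],[0,0,0],[0,0,0],[0,0,0],[0,0,0],[0,0,0],[0,0,0],[0,0,0],[0,0,0],[0,0,0],[0,0,0],[0,0,0],[0,0,0],[0,0,0],[0,0,0],[0,0,0],[0,0,0],[0,0,0]],"translation":[[0,5,-14],[0,9,-26],[0,10,-29],[0,10,-29],[0,10,-29],[0,10,-29],[0,10,-29],[0,10,-29],[0,10,-29],[0,10,-29],[0,10,-29],[0,10,-29],[0,10,-29],[0,10,-29],[0,10,-29],[0,7,-24],[0,4,-13],[0,0,0],[0,0,0]],"grip":[0.1,0.1,0.1,0.1,0.1,0.1,0.1,0.1,0.1,0.1,0.1,0.1,0.1,0.1,0.1,0.1,0.1,0.1,0.1]}'
python3 - <<'E'
from h import *
o=ctrl.get_obs();print(o['ee_pos'],o['force'])
d=ctrl.get_image('top');s=ctrl.get_image('scene')
a=cv2.resize(d['img'][180:260,290:390,::-1],None,fx=4,fy=4,interpolation=cv2.INTER_CUBIC)
b=cv2.resize(s['img'][130:250,110:310,::-1],(400,240),interpolation=cv2.INTER_CUBIC)
cv2.imwrite('pics/t6.png',np.vstack([a,b]))
I=d;W=world(I);m=brass(I,W).astype(np.uint8)
E
```

```text
time_s: 10.38
ee_pos: [461.1, -296.1, 197.5]
orientation: [0.5, 0.5, -0.5, 0.5]
force: [0.7, -0.9, -0.6]
finger_gap: 63.9
time_s: 11.97
ee_pos: [615.8, 157.7, 195.3]
orientation: [0.499, 0.5, -0.5, 0.501]
force: [0.2, -0.0, 0.0]
finger_gap: 76.7
[615.80305871 157.74666076 195.32894784] [ 0.22546168 -0.01668239  0.02985349]
```

View pics/t6.png

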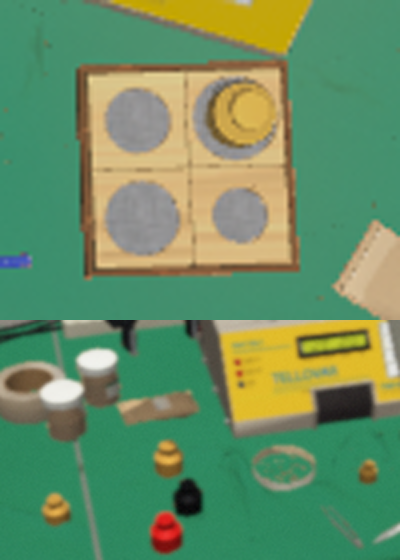

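w49 stands inside well49 at (242,115) in the top crop. Next is w41.

```bash
python3 -m pendant '{"delta_rot":[[0,0,0],[0,0,0],[0,0,0],[0,0,0],[0,0,0],[0,0,0],[0,0,0],[0,0,0],[0,0,0],[0,0,0],[0,0,0]],"translation":[[15,0.5,-1],[30,0,0],[35,0,0],[35,0,0],[30,0,0],[15,0,0],[10,0,0],[8,0,0],[5,0,0],[4,0,0],[0,0,0]],"grip":[0.1,0.1,0.1,0.1,0.1,0.1,0.1,0.1,0.1,0.1,0.1]}'
python3 -m pendant '{"delta_rot":[[0,0,0],[0,0,0],[0,0,0],[0,0,0],[0,0,0],[0,0,0]],"translation":[[0,0,0],[0,0,0],[0,0,0],[0,0,0],[0,0,0],[0,0,0]],"grip":[0.35,0.35,1,1,1,1]}'
```

```text
time_s: 12.98
ee_pos: [616.8, 158.6, 8.6]
orientation: [0.5, 0.5, -0.5, 0.5]
force: [-0.2, -0.6, 0.5]
finger_gap: 76.7
time_s: 13.48
ee_pos: [617.1, 159.1, 9.6]
orientation: [0.5, 0.5, -0.499, 0.5]
force: [-2.5, -0.9, 6.9]
finger_gap: 38.5
```

```bash
python3 -m pendant '{"delta_rot":[[0,0,0],[0,0,0],[0,0,0],[0,0,0]],"translation":[[-5,0,0],[-20,0,0],[-20,0,0],[0,0,0]],"grip":[1,1,1,1]}'
python3 - <<'E'
from h import *
o=ctrl.get_obs();print(o['ee_pos'],o['force'])
s=ctrl.get_image('scene')
cv2.imwrite('pics/s7.png',cv2.resize(s['img'][120:230,140:260,::-1],None,fx=5,fy=5,interpolation=cv2.INTER_CUBIC))
E
```

```text
time_s: 13.82
ee_pos: [618.6, 159.3, 56.7]
orientation: [0.501, 0.499, -0.498, 0.501]
force: [1.3, 1.1, -4.1]
finger_gap: 38.3
[618.55314465 159.34778541  56.70533848] [ 1.349122    1.12782079 -4.14219083]
```

View pics/s7.png

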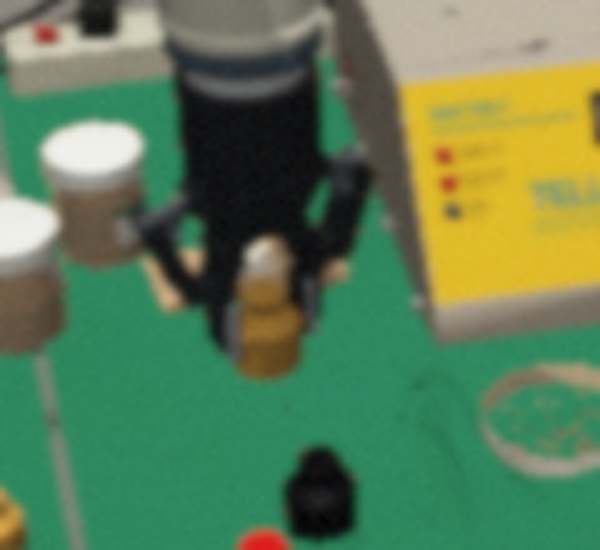

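w41 is held upright. Moving to well41.

```bash
python3 -m pendant '{"delta_rot":[[0,0,0],[0,0,0],[0,0,0],[0,0,0],[0,0,0],[0,0,0],[0,0,0],[0,0,0],[0,0,0],[0,0,0],[0,0,0],[0,0,0],[0,0,0],[0,0,0],[0,0,0],[0,0,0],[0,0,0],[0,0,0],[0,0,0],[0,0,0]],"translation":[[-25,0,0],[-40,0,0],[-35,-4,6],[-10,-10,16],[0,-15,25],[0,-17,27],[0,-17,27],[0,-17,27],[0,-17,27],[0,-17,27],[0,-17,27],[0,-17,27],[0,-17,27],[0,-17,27],[0,-17,27],[0,-17,27],[0,-15,25],[0,-7,10],[0,0,0],[0,0,0]],"grip":[1,1,1,1,1,1,1,1,1,1,1,1,1,1,1,1,1,1,1,1]}'
python3 -m pendant '{"delta_rot":[[0,0,0],[0,0,0]],"translation":[[0,0,0],[0,0,0]],"grip":[1,1]}'
```

```text
time_s: 15.53
ee_pos: [378.1, -220.4, 162.5]
orientation: [-0.5, -0.5, 0.5, -0.499]
force: [-0.1, 0.0, -4.3]
finger_gap: 38.6
time_s: 15.7
ee_pos: [379.2, -219.6, 163.0]
orientation: [0.5, 0.501, -0.5, 0.5]
force: [0.4, 0.4, -4.1]
finger_gap: 38.3
```

```bash
python3 -m pendant '{"delta_rot":[[0,0,0],[0,0,0],[0,0,0],[0,0,0],[0,0,0],[0,0,0],[0,0,0],[0,0,0],[0,0,0],[0,0,0]],"translation":[[0,4,2],[20,0,0],[30,0,0],[30,0,0],[25,0,0],[12,0,0],[8,0,0],[6,0,0],[0,0,0],[0,0,0]],"grip":[1,1,1,1,1,1,1,1,1,1]}'
python3 -m pendant '{"delta_rot":[[0,0,0],[0,0,0],[0,0,0]],"translation":[[1,0,0],[0,0,0],[0,0,0]],"grip":[1,1,1]}'
```

```text
time_s: 16.53
ee_pos: [383.5, -222.5, 32.8]
orientation: [0.5, 0.5, -0.5, 0.501]
force: [0.6, -0.6, -4.8]
finger_gap: 38.3
time_s: 16.78
ee_pos: [383.3, -222.7, 32.0]
orientation: [0.5, 0.5, -0.5, 0.501]
force: [-0.3, 0.7, -4.2]
finger_gap: 38.2
```

```bash
python3 -m pendant '{"delta_rot":[[0,0,0],[0,0,0],[0,0,0],[0,0,0]],"translation":[[1,0,0],[0.8,0,0],[0,0,0],[0,0,0]],"grip":[1,1,1,1]}'
python3 -m pendant '{"delta_rot":[[0,0,0],[0,0,0],[0,0,0]],"translation":[[0.7,0,0],[0,0,0],[0,0,0]],"grip":[1,1,1]}'
python3 -m pendant '{"delta_rot":[[0,0,0],[0,0,0],[0,0,0]],"translation":[[0.6,0,0],[0,0,0],[0,0,0]],"grip":[1,1,1]}'
```

```text
time_s: 17.12
ee_pos: [383.0, -222.5, 29.7]
orientation: [0.5, 0.5, -0.5, 0.5]
force: [-0.2, -0.6, -3.6]
finger_gap: 38.3
time_s: 17.37
ee_pos: [383.0, -222.5, 29.6]
orientation: [0.5, 0.5, -0.5, 0.5]
force: [-2.1, 1.6, 9.6]
finger_gap: 38.7
time_s: 17.62
ee_pos: [383.0, -222.5, 29.5]
orientation: [0.5, 0.5, -0.5, 0.5]
force: [-5.4, 2.5, 21.7]
finger_gap: 38.4
```

```bash
python3 -m pendant '{"delta_rot":[[0,0,0],[0,0,0],[0,0,0],[0,0,0],[0,0,0],[0,0,0],[0,0,0],[0,0,0],[0,0,0],[0,0,0]],"translation":[[-1,0,0],[0,0,0],[0,0,0],[0,0,0],[-5,0,0],[-15,0,0],[-30,0,0],[-40,0,0],[-40,0,0],[-30,0,0]],"grip":[1,0.35,0.35,0.35,0.35,0.35,0.35,0.35,0.35,0.35]}'
python3 -m pendant '{"delta_rot":[[0,0,0],[0,0,0],[0,0,0],[0,0,0],[0,0,0],[0,0,0],[0,0,0],[0,0,0],[0,0,0],[0,0,0],[0,0,0],[0,0,0],[0,0,0],[0,0,0],[0,0,0],[0,0,0],[0,0,0],[0,0,0],[0,0,0],[0,0,0]],"translation":[[0,6,-17],[0,12,-30],[0,12,-32],[0,12,-32],[0,12,-32],[0,12,-32],[0,12,-32],[0,12,-32],[0,12,-32],[0,12,-32],[0,12,-32],[0,12,-32],[0,12,-32],[0,12,-32],[0,12,-32],[0,12,-32],[0,12,-32],[0,10,-28],[0,0,0],[0,0,0]],"grip":[0.1,0.1,0.1,0.1,0.1,0.1,0.1,0.1,0.1,0.1,0.1,0.1,0.1,0.1,0.1,0.1,0.1,0.1,0.1,0.1]}'
python3 - <<'E'
from h import *
d=ctrl.get_image('top');W=world(d);m=brass(d,W).astype(np.uint8)
k,l,s,c=cv2.connectedComponentsWithStats(m)
for i in range(1,k):
    p=W[l==i];z1=np.percentile(p[:,2],97); q=p[p[:,2]>z1-8]
    if 8<s[i,4]<1500: print(c[i].round(0),z1.round(0),q.mean(0).round(1))
cv2.imwrite('pics/t8.png',cv2.resize(d['img'][180:260,290:390,::-1],None,fx=5,fy=5,interpolation=cv2.INTER_CUBIC))
E
```

```text
time_s: 18.45
ee_pos: [383.2, -222.6, 192.5]
orientation: [0.5, 0.5, -0.5, 0.501]
force: [1.5, -1.0, 0.4]
finger_gap: 55.6
time_s: 20.12
ee_pos: [590.3, 333.9, 188.9]
orientation: [0.499, 0.501, -0.5, 0.501]
force: [0.6, -1.0, 0.1]
finger_gap: 76.9
[300. 148.] 118.0 [ 637.8 -139.   114.6]
[151. 167.] 43.0 [596.4 326.4  39.9]
[341. 220.] 73.0 [ 461.2 -296.4   71.8]
[277. 213.] 31.0 [448.7 -71.7  27.7]
[327. 234.] 68.0 [ 382.9 -222.3   65. ]
[334. 243.] 27.0 [ 356.8 -248.7   23.1]
```

View pics/t8.png

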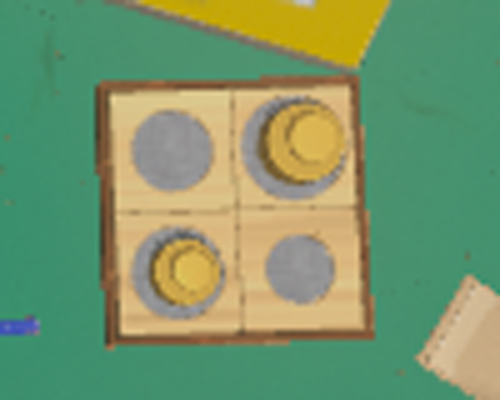

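w49 and w41 both stand inside their recesses at (305,140) and (187,270). Next is w34.

```bash
python3 -m pendant '{"delta_rot":[[0,0,0],[0,0,0],[0,0,0],[0,0,0],[0,0,0],[0,0,0],[0,0,0],[0,0,0],[0,0,0],[0,0,0],[0,0,0]],"translation":[[15,5.5,1],[30,0,0],[35,0,0],[35,0,0],[30,0,0],[13,0,0],[10,0,0],[6,0,0],[4,0,0],[3,0,0],[0,0,0]],"grip":[0.1,0.1,0.1,0.1,0.1,0.1,0.1,0.1,0.1,0.1,0.1]}'
python3 -m pendant '{"delta_rot":[[0,0,0],[0,0,0],[0,0,0],[0,0,0],[0,0,0],[0,0,0],[0,0,0]],"translation":[[0,0,0],[0,0,0],[0,0,0],[0,0,0],[0,0,0],[0,0,0],[0,0,0]],"grip":[0.35,0.35,0.5,1,1,1,1]}'
```

```text
time_s: 21.08
ee_pos: [596.5, 332.0, 9.1]
orientation: [0.5, 0.5, -0.499, 0.5]
force: [0.0, -0.5, -0.5]
finger_gap: 77.0
time_s: 21.67
ee_pos: [596.4, 332.2, 9.4]
orientation: [0.5, 0.5, -0.499, 0.5]
force: [-0.9, -0.1, 5.9]
finger_gap: 31.2
```

```bash
python3 -m pendant '{"delta_rot":[[0,0,0],[0,0,0],[0,0,0],[0,0,0],[0,0,0],[0,0,0]],"translation":[[-5,0,0],[-20,0,0],[-40,0,0],[-40,0,0],[-40,0,0],[0,0,0]],"grip":[1,1,1,1,1,1]}'
python3 -m pendant '{"delta_rot":[[0,0,0],[0,0,0],[0,0,0],[0,0,0],[0,0,0],[0,0,0],[0,0,0],[0,0,0],[0,0,0],[0,0,0],[0,0,0],[0,0,0],[0,0,0],[0,0,0],[0,0,0],[0,0,0],[0,0,0],[0,0,0],[0,0,0],[0,0,0]],"translation":[[0,-4,15],[0,-7,27],[0,-8,32],[0,-8,32],[0,-8,32],[0,-8,32],[0,-8,32],[0,-8,32],[0,-8,32],[0,-8,32],[0,-8,32],[0,-8,32],[0,-8,32],[0,-8,32],[0,-8,32],[0,-8,32],[0,-8,32],[0,-6,30],[0,0,0],[0,0,0]],"grip":[1,1,1,1,1,1,1,1,1,1,1,1,1,1,1,1,1,1,1,1]}'
python3 -m pendant '{"delta_rot":[[0,0,0],[0,0,0]],"translation":[[0,0,0],[0,0,0]],"grip":[1,1]}'
```

```text
time_s: 22.17
ee_pos: [599.9, 334.0, 162.3]
orientation: [0.504, 0.499, -0.496, 0.501]
force: [1.4, 1.5, -1.4]
finger_gap: 30.8
time_s: 23.83
ee_pos: [458.6, -221.6, 152.9]
orientation: [-0.5, -0.5, 0.501, -0.499]
force: [0.4, 0.5, -3.7]
finger_gap: 31.0
time_s: 24.0
ee_pos: [459.2, -219.4, 153.0]
orientation: [0.5, 0.501, -0.5, 0.5]
force: [-0.4, 0.7, -2.9]
finger_gap: 30.9
```

```bash
python3 -m pendant '{"delta_rot":[[0,0,0],[0,0,0],[0,0,0],[0,0,0],[0,0,0],[0,0,0],[0,0,0],[0,0,0],[0,0,0],[0,0,0]],"translation":[[0,0,1],[20,0,0],[30,0,0],[30,0,0],[20,0,0],[10,0,0],[7,0,0],[4,0,0],[0,0,0],[0,0,0]],"grip":[1,1,1,1,1,1,1,1,1,1]}'
python3 -m pendant '{"delta_rot":[[0,0,0],[0,0,0],[0,0,0],[0,0,0]],"translation":[[1,0,0],[0.8,0,0],[0,0,0],[0,0,0]],"grip":[1,1,1,1]}'
python3 -m pendant '{"delta_rot":[[0,0,0],[0,0,0],[0,0,0]],"translation":[[0.6,0,0],[0,0,0],[0,0,0]],"grip":[1,1,1]}'
```

```text
time_s: 24.83
ee_pos: [460.1, -221.5, 33.1]
orientation: [0.5, 0.5, -0.5, 0.501]
force: [0.2, 0.8, -2.9]
finger_gap: 31.2
time_s: 25.17
ee_pos: [459.6, -221.5, 30.9]
orientation: [0.5, 0.5, -0.5, 0.5]
force: [0.2, -0.0, -2.3]
finger_gap: 31.3
time_s: 25.42
ee_pos: [459.4, -221.4, 29.9]
orientation: [0.5, 0.5, -0.5, 0.5]
force: [-0.4, -0.2, -2.8]
finger_gap: 31.1
```

```bash
python3 -m pendant '{"delta_rot":[[0,0,0],[0,0,0],[0,0,0]],"translation":[[0.6,0,0],[0,0,0],[0,0,0]],"grip":[1,1,1]}'
python3 -m pendant '{"delta_rot":[[0,0,0],[0,0,0],[0,0,0]],"translation":[[0.5,0,0],[0,0,0],[0,0,0]],"grip":[1,1,1]}'
```

```text
time_s: 25.67
ee_pos: [459.4, -221.3, 29.3]
orientation: [0.5, 0.5, -0.5, 0.5]
force: [0.8, 0.4, 0.0]
finger_gap: 31.3
time_s: 25.92
ee_pos: [459.4, -221.4, 29.3]
orientation: [0.5, 0.5, -0.5, 0.5]
force: [-2.9, 1.7, 7.4]
finger_gap: 31.0
```

```bash
python3 -m pendant '{"delta_rot":[[0,0,0],[0,0,0],[0,0,0],[0,0,0],[0,0,0],[0,0,0],[0,0,0],[0,0,0],[0,0,0],[0,0,0],[0,0,0],[0,0,0],[0,0,0],[0,0,0],[0,0,0],[0,0,0],[0,0,0]],"translation":[[-0.7,0,0],[0,0,0],[0,0,0],[0,0,0],[-5,0,0],[-15,0,0],[-30,0,0],[-40,0,0],[-30,0,0],[0,-1,-15],[0,-2,-30],[0,-2,-30],[0,-2,-30],[0,-2,-30],[0,-1,-15],[0,0,0],[0,0,0]],"grip":[1,0.46,0.46,0.46,0.46,0.46,0.46,0.46,0.46,0.3,0.3,0.2,0.2,0.2,0.2,0.2,0.2]}'
python3 - <<'E'
from h import *
o=ctrl.get_obs();print(o['ee_pos'],o['finger_gap'])
d=ctrl.get_image('top');s=ctrl.get_image('scene')
a=cv2.resize(d['img'][180:260,290:390,::-1],None,fx=4,fy=4,interpolation=cv2.INTER_CUBIC)
b=cv2.resize(s['img'][130:226,230:350,::-1],(400,320),interpolation=cv2.INTER_CUBIC)
cv2.imwrite('pics/t9.png',np.hstack([a,b]))
E
```

```text
time_s: 27.33
ee_pos: [449.4, -70.9, 149.8]
orientation: [0.499, 0.501, -0.499, 0.501]
force: [0.6, 0.2, -0.5]
finger_gap: 68.6
[449.4121028  -70.92159947 149.84680352] 68.62142071181795
```

View pics/t9.png

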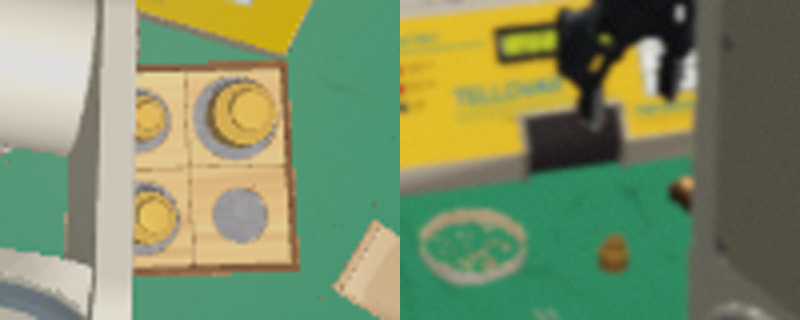

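w34 stands in its well at (148,118), and w27 is at (613,253) below the gripper. Descending on w27.

```bash
python3 -m pendant '{"delta_rot":[[0,0,0],[0,0,0],[0,0,0],[0,0,0],[0,0,0],[0,0,0],[0,0,0],[0,0,0],[0,0,0],[0,0,0],[0,0,0]],"translation":[[15,0,0.5],[30,0,0],[30,0,0],[25,0,0],[15,0,0],[10,0,0],[8,0,0],[5,0,0],[3,0,0],[1.5,0,0],[0,0,0]],"grip":[0.2,0.2,0.2,0.2,0.2,0.2,0.2,0.2,0.2,0.2,0.2]}'
python3 -m pendant '{"delta_rot":[[0,0,0],[0,0,0],[0,0,0],[0,0,0],[0,0,0]],"translation":[[0,0,0],[0,0,0],[0,0,0],[0,0,0],[0,0,0]],"grip":[0.4,0.5,0.55,0.6,0.6]}'
```

```text
time_s: 28.35
ee_pos: [449.7, -71.9, 7.3]
orientation: [0.5, 0.5, -0.5, 0.5]
force: [0.3, -0.4, -0.4]
finger_gap: 68.3
time_s: 28.77
ee_pos: [449.4, -71.8, 7.2]
orientation: [0.5, 0.5, -0.5, 0.5]
force: [0.3, -0.1, -0.1]
finger_gap: 34.0
```

```bash
python3 -m pendant '{"delta_rot":[[0,0,0],[0,0,0],[0,0,0],[0,0,0],[0,0,0],[0,0,0],[0,0,0]],"translation":[[2,0,0],[0,0,0],[0,0,0],[0,0,0],[0,0,0],[0,0,0],[0,0,0]],"grip":[0.6,0.6,1,1,1,1,1]}'
python3 -m pendant '{"delta_rot":[[0,0,0],[0,0,0],[0,0,0],[0,0,0],[0,0,0],[0,0,0]],"translation":[[-4,0,0],[-15,0,0],[-30,0,0],[-40,0,0],[-40,0,0],[0,0,0]],"grip":[1,1,1,1,1,1]}'
```

```text
time_s: 29.35
ee_pos: [449.2, -71.8, 5.2]
orientation: [0.5, 0.5, -0.5, 0.5]
force: [-1.3, 0.5, 5.7]
finger_gap: 24.5
time_s: 29.85
ee_pos: [453.1, -72.5, 140.4]
orientation: [0.502, 0.497, -0.498, 0.503]
force: [2.4, -0.7, -1.1]
finger_gap: 23.7
```

```bash
python3 -m pendant '{"delta_rot":[[0,0,0],[0,0,0],[0,0,0],[0,0,0],[0,0,0],[0,0,0],[0,0,0],[0,0,0],[0,0,0],[0,0,0],[0,0,0],[0,0,0]],"translation":[[0,-4,14],[0,-8,28],[0,-8,28],[0,-8,28],[0,-8,28],[0,-8,28],[0,-8,28],[0,-8,28],[0,-4.5,16],[0,0,0],[0,0,0],[0,0,0]],"grip":[1,1,1,1,1,1,1,1,1,1,1,1]}'
python3 - <<'E'
from h import *
o=ctrl.get_obs();print(o['ee_pos'],o['force'])
s=ctrl.get_image('scene')
cv2.imwrite('pics/s10.png',cv2.resize(s['img'][110:240,270:400,::-1],None,fx=4,fy=4,interpolation=cv2.INTER_CUBIC))
E
```

```text
time_s: 30.85
ee_pos: [384.6, -297.1, 133.5]
orientation: [0.5, 0.501, -0.5, 0.5]
force: [0.2, -0.3, -1.4]
finger_gap: 24.0
[ 384.56217279 -297.13921592  133.52310829] [ 0.23844017 -0.32602863 -1.44383643]
```

```bash
python3 -m pendant '{"delta_rot":[[0,0,0],[0,0,0],[0,0,0],[0,0,0],[0,0,0],[0,0,0],[0,0,0],[0,0,0],[0,0,0]],"translation":[[15,0,0],[25,0,0],[25,0,0],[20,0,0],[10,0,0],[6,0,0],[3,0,0],[0,0,0],[0,0,0]],"grip":[1,1,1,1,1,1,1,1,1]}'
python3 -m pendant '{"delta_rot":[[0,0,0],[0,0,0],[0,0,0],[0,0,0]],"translation":[[1,0,0],[1,0,0],[0,0,0],[0,0,0]],"grip":[1,1,1,1]}'
python3 -m pendant '{"delta_rot":[[0,0,0],[0,0,0],[0,0,0]],"translation":[[0.7,0,0],[0,0,0],[0,0,0]],"grip":[1,1,1]}'
```

```text
time_s: 31.65
ee_pos: [385.6, -298.1, 30.7]
orientation: [0.5, 0.5, -0.5, 0.501]
force: [0.3, 0.3, -0.9]
finger_gap: 24.1
time_s: 31.98
ee_pos: [385.1, -298.0, 28.3]
orientation: [0.5, 0.5, -0.5, 0.5]
force: [0.6, -1.1, -2.4]
finger_gap: 24.1
time_s: 32.23
ee_pos: [384.9, -297.9, 27.3]
orientation: [0.5, 0.5, -0.5, 0.5]
force: [-0.5, -0.2, -2.3]
finger_gap: 24.1
```

```bash
python3 -m pendant '{"delta_rot":[[0,0,0],[0,0,0],[0,0,0],[0,0,0]],"translation":[[0.7,0,0],[0.6,0,0],[0,0,0],[0,0,0]],"grip":[1,1,1,1]}'
python3 -m pendant '{"delta_rot":[[0,0,0],[0,0,0],[0,0,0]],"translation":[[0.6,0,0],[0,0,0],[0,0,0]],"grip":[1,1,1]}'
python3 -m pendant '{"delta_rot":[[0,0,0],[0,0,0],[0,0,0]],"translation":[[0.5,0,0],[0,0,0],[0,0,0]],"grip":[1,1,1]}'
```

```text
time_s: 32.57
ee_pos: [384.9, -297.8, 25.9]
orientation: [0.5, 0.5, -0.5, 0.5]
force: [0.3, 0.5, -1.9]
finger_gap: 24.0
time_s: 32.82
ee_pos: [384.9, -297.9, 25.3]
orientation: [0.5, 0.5, -0.5, 0.5]
force: [0.5, -0.9, -1.8]
finger_gap: 23.9
time_s: 33.07
ee_pos: [385.0, -297.9, 25.2]
orientation: [0.5, 0.5, -0.5, 0.5]
force: [-1.3, 0.1, 3.2]
finger_gap: 23.9
```

Contact at 25.2, which is the grip height plus 20. I'll release to a gap of about 42 mm, lift, and swing clear to the right for a check.

```bash
python3 -m pendant '{"delta_rot":[[0,0,0],[0,0,0],[0,0,0],[0,0,0],[0,0,0],[0,0,0],[0,0,0],[0,0,0],[0,0,0],[0,0,0],[0,0,0],[0,0,0],[0,0,0],[0,0,0],[0,0,0],[0,0,0],[0,0,0],[0,0,0],[0,0,0],[0,0,0]],"translation":[[-0.4,0,0],[0,0,0],[0,0,0],[0,0,0],[-5,0,0],[-15,0,0],[-30,0,0],[-40,0,0],[-40,0,0],[-40,0,0],[-30,-8,15],[0,-18,30],[0,-18,30],[0,-18,30],[0,-18,30],[0,-18,30],[0,-18,30],[0,-10,20],[0,0,0],[0,0,0]],"grip":[1,0.5,0.5,0.5,0.5,0.5,0.5,0.5,0.5,0.5,0.5,0.5,0.5,0.5,0.5,0.5,0.5,0.5,0.5,0.5]}'
python3 - <<'E'
from h import *
o=ctrl.get_obs();print(o['ee_pos'],o['force'])
d=ctrl.get_image('top');W=world(d);m=brass(d,W).astype(np.uint8)
k,l,s,c=cv2.connectedComponentsWithStats((m*(W[...,2]>30)).astype(np.uint8))
for i in range(1,k):
    p=W[l==i];z1=np.percentile(p[:,2],97); q=p[p[:,2]>z1-8]
    if 8<s[i,4]<1500: print(c[i].round(0),z1.round(0),q.mean(0).round(1))
a=cv2.resize(d['img'][180:260,290:390,::-1],None,fx=4,fy=4,interpolation=cv2.INTER_CUBIC)
b=cv2.resize(d['img'][150:230,170:270,::-1],None,fx=4,fy=4,interpolation=cv2.INTER_CUBIC)
cv2.imwrite('pics/t11.png',np.hstack([a,b]))
E
```

```text
time_s: 34.73
ee_pos: [258.4, -513.5, 225.2]
orientation: [0.5, 0.5, -0.5, 0.5]
force: [-0.5, 0.1, -0.8]
finger_gap: 42.8
[ 258.36509069 -513.48139334  225.24857575] [-0.47153766  0.11447596 -0.76298347]
[ 96. 122.] 51.0 [746.8 497.2  46.3]
[300. 148.] 119.0 [ 638.1 -139.7  115.5]
[350. 208.] 77.0 [ 461.5 -295.6   74. ]
[325. 209.] 60.0 [ 459.1 -220.9   56.5]
[327. 234.] 70.0 [ 382.8 -222.1   65.5]
[351. 233.] 53.0 [ 385.1 -297.5   49.1]
```

View pics/t11.png

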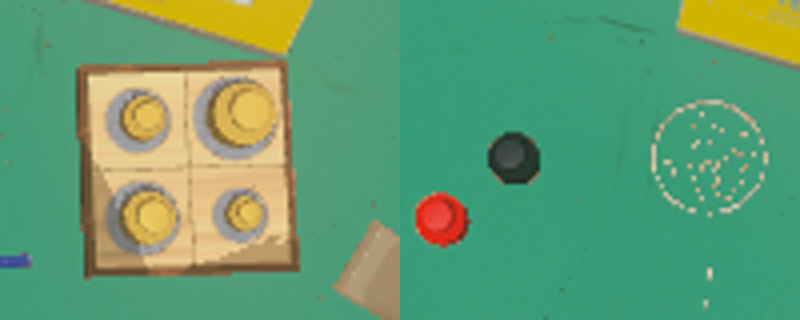

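All four weights stand in their wells, with tops about 20 mm higher than on the table. The dish is at (247.4,189.3) px, against (247.3,189.4) before. Handing in.

```bash
python3 -c "
from rig import ctrl
print(ctrl.close_job())"
```

```text
the job is handed in; nothing more can be done
None
```

All four brass weights are back in the tray, each upright in the well of its own size, and I handed the job in at about 35 s of the 99 s allowed. I lowered each one until the force reading showed it resting on the well floor, then released it.

- **Placement:** in the last top view each weight stands inside its recess. By depth, each is within about 1 mm of the well centre I measured. Its top is 18–20 mm higher than it was on the table, which fits the 20 mm well floors.
- **Other items:** the dish is within 0.1 px of where it started, and I did not touch the black and red look-alikes.
- **Forces:** the largest reading I saw was about 22 N, when w41 was pressed onto its well floor.
- **Disagreements:**
  - The camera showed the fingertips 20–30 mm farther back than the tool data says, so I set the grip heights from the pictures and watched the force readings for contact.
  - The finger gap read 2–3 mm less than the weights' diameters.
  - Depth heights read about 3 mm too high.

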